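# Strip a servomotor's holding brake into its nest blocks

## Task

This holding brake from a small servomotor is unscrewed and its four parts still stand stacked on the bench mat: take the stack apart and lay each part, the same way up as now, flat in the recess of the white nest block made for it (hub, friction disc and coil body in the small, middle and large round recess, the end shield in the square one). Set the parts down, do not drop them, and leave the multimeter and the dish of screws where they are.

Things in the scene. Friction and masses are not known exactly. Their poses are not given: they have to be found in the camera images.
- hub_center (a point): Top part of the stack: the toothed hub, a plain steel cylinder 26 mm in diameter and 18 mm high with a dark bore and fine flutes; about 60 g. The point is its centre, half-way up (9 mm above its underside); z is its axis, up.
- disc_center (a point): Second part from the top: the friction disc, a bright aluminium disc 40 mm in diameter and 11 mm thick with a brown lining ring on top and a square dark bore; about 60 g. The point is its centre, 5.5 mm above its underside; z is its axis, up.
- coil_center (a point): Third part from the top: the coil body, a dark steel cylinder 56 mm in diameter and 26 mm high, about 400 g. A small black plug socket, 13 mm wide, stands 5 mm out of its side in its +x direction, from 9 to 19 mm above its underside; nothing else stands out, so it is best gripped across its y direction. The point is the centre of the cylinder, 13 mm above its underside; z is its axis, up.
- shield_center (a point): Bottom part of the stack, standing on the bench mat (bench height 0): the end shield, a square aluminium plate 62 x 62 mm and 16 mm thick with four dark screw holes in the corners; about 150 g. The point is its centre, 8 mm above its underside; x and y run along its sides, z is up. The four parts only rest on one another (about concentric, no pins or spigots between them; flat faces); the whole stack is 71 mm high.
- nest_hub: Nest of the hub, the smallest white plastic block, 62 x 62 mm, 15 mm high, with a round recess 42 mm in diameter. The block stands fixed on the bench; its origin is the centre of its underside, z up, x and y along its sides. The recess is central, 3 mm deep, so its dark rubber-lined floor is 12 mm above the bench and its rim 15 mm above.
- nest_disc: Nest of the friction disc, a white plastic block 76 x 76 mm, 15 mm high, with a round recess 56 mm in diameter. The block stands fixed on the bench; its origin is the centre of its underside, z up, x and y along its sides. The recess is central, 3 mm deep, so its dark rubber-lined floor is 12 mm above the bench and its rim 15 mm above.
- nest_coil: Nest of the coil body, a white plastic block 92 x 92 mm, 15 mm high, with a round recess 72 mm in diameter. The block stands fixed on the bench; its origin is the centre of its underside, z up, x and y along its sides. The recess is central, 3 mm deep, so its dark rubber-lined floor is 12 mm above the bench and its rim 15 mm above. The coil body's socket passes above the rim and may point any way.
- nest_shield: Nest of the end shield, the largest white plastic block, 98 x 98 mm, 15 mm high, the only one with a square recess, 78 x 78 mm, its sides parallel to the block's. The block stands fixed on the bench; its origin is the centre of its underside, z up, x and y along its sides. The recess is central, 3 mm deep, so its dark rubber-lined floor is 12 mm above the bench and its rim 15 mm above. The shield may go in any of the four ways round.
- multimeter: Bystander: grey multimeter 150 x 76 mm, 34 mm high, lying on the bench to the robot's right. Origin: centre of its underside, x along its length.
- screw_dish: Bystander: open steel dish of small screws, 84 mm across the rim, 18 mm high, on the bench to the robot's right. Origin: centre of its underside.
Things that resemble listed ones, but are neither listed nor needed, are in the scene too. Leave any green or yellow look-alike of the part that bears coil_center alone.

How it is judged:
By the outcome, as a careful person would: the job done as asked, in the order asked, and still so for the second after the job is handed in, with the robot touching nothing.
It also fails if it takes over 102 s, if anything falls off the work surface, if the arm or the gripper's body presses on something with over 40 N, if the wrist force passes 120 N, or if a joint passes its speed limit or range.

## Robot

A 6-joint arm with a two-finger parallel gripper is mounted at the origin on the work surface. World frame = base frame: x ahead of the robot, y to its left, z up, the work surface at z = 0. Lengths are in m, angles in rad, forces in N, time in s.
With the tool pointing down it reaches from about 0.275 to 0.725 m from the base axis. Payload 15.9 kg.
Tool frame: the origin (TCP) lies midway between the tips of the shut fingers; the grasp point (between the pads) lies 19 mm behind it (manip.grip_depth is the distance from the TCP to the grasp point, in m); y points along the fingers, x is the direction in which the jaws open and shut, and the axes are right-handed (so a half turn about y gives the same grasp; the last joint's range is limited). The gripper opens to 85 mm and grips with 20 to 120 N. Pads are 22 mm wide; open, the fingers measure 114 mm over their backs; the gripper's body (76 mm by 85 mm) begins 54 mm behind the grasp point. The pads swing forward as they close: fully open they stand 13 mm farther back than shut.
Start: joints at [-1.285, 0.213, -0.034, 1.323, 0, 1.571], TCP at [0.141, -0.48, 0.231] pointing down, gripper open.
Joint ranges: [-2.98, 2.98], [-0.74, 1.72], [-1.14, 1.35], [-2.1, 2.04], [-1.57, 1.44], [-3.14, 3.14]. Speed limits (rad/s): [1.89, 1.89, 2.39, 2.57, 3.14, 3.14].

## Interface

Orientations are given as a 3x3 rotation matrix whose columns are the frame's x, y, z axes.
In Python, from workcell import manip gives the robot as it stands.
- The arm moves only by the shell command python3 -m creep 'ROWS' [OPENING] [FORCE]. ROWS is JSON, one flat list of numbers, 4 for each row, row after row: the shift along the tool's x, y, z in units of 30 mm (1.0 is 30 mm), then the turn about the tool's y in units of 8 degrees (1.0 is 8 degrees). A call has 1 to 12 rows; each row shifts and turns the commanded pose from where the row before left it, along the tool's axes as they then stand; what a row does not reach is not made up. A row lasts 1/8 s, in which the tool goes at most 62.5 mm and 10.7 degrees, less where a joint would pass 70% of its speed; a pose out of reach is approached as far as the arm can. A call is refused whole if a number of a shift passes 1 or a number of a turn 1, either way. A call with a gripper value outside its range is refused whole. OPENING is the finger opening in mm, from 0 to 85.4, set as the call begins (- or left out, the last holds). The fingers move at their own pace and stop on an object; FORCE is the grip in N (left out, the last holds). Time passes only in rows, so rows that do not move let the fingers close. It gives the time, the measured TCP pose, the force and the opening at its end, in the units of the state.
- manip.state(): the state, without advancing time (a new reading comes with each control period).
- manip.get_image(name): name is "scene" or "top" or "wrist"; returns a dict with "color" (384x512x3 uint8, red, green, blue), "intrinsics" (3x3 intrinsics, pixels), "xyz" and "rotation" of the camera in the world. Camera axes: x right, y down, z forward; pixel columns grow to the right and rows downward; lengths in m; the calibration is good to about 2 mm. The wrist camera is an equidistant fisheye: a pixel r from the principal point sees the ray r / f radians off the axis. A picture is of the moment at which its call begins. There is no depth.
- manip.hand_in(): hands the job in, once; it reports no verdict.
The state is a dict: "t": time; "joint_pos": joint angles; "qvel": joint speeds; "joint_efforts": joint torques, N m; "position": TCP position; "tool_rot": TCP orientation; "ft_force": force on the tool from outside, world axes, zero at the start; "moment": the same for the moment, N m; "gripper_width": finger opening in m.
Only numpy, scipy, OpenCV 4.12 (cv2) and the standard library are available. Lean on these libraries where they do the work, as an engineer would, in place of code of your own. Each camera call takes 0.05 s, during which the arm holds its last target.

## Working session

There is one attempt and no reset: what is moved stays moved. The work goes in short steps, Python scripts to look and compute and a shell command to move; the robot and the scene stay as the last step left them, time stands still between calls to the robot, and variables do not carry over. Pictures are saved under pics/ and viewed, and the job is handed in when it is done.

```bash
mkdir -p pics; ls; cat > h.py <<'E'
import numpy as np, cv2
from workcell import manip
def cap(name,fn):
    d=manip.get_image(name); np.savez(fn,**{k:np.array(v) for k,v in d.items()})
    cv2.imwrite(f'pics/{fn}.png',d['color'][:,:,::-1]); return d
def load(fn): return np.load(fn+'.npz')
def ray(d,u,v,fish=False):
    K=np.array(d['intrinsics']);x=(u-K[0,2])/K[0,0];y=(v-K[1,2])/K[1,1]
    if fish:
        r=np.hypot(x,y);c=np.array([np.sin(r)*x/max(r,1e-9),np.sin(r)*y/max(r,1e-9),np.cos(r)])
    else: c=np.array([x,y,1.]);c/=np.linalg.norm(c)
    return np.array(d['xyz']),np.array(d['rotation'])@c
def onz(d,u,v,z,fish=False):
    o,r=ray(d,u,v,fish); return o+r*(z-o[2])/r[2]
def tri(rs):
    A=np.zeros((3,3));b=np.zeros(3)
    for o,r in rs:
        P=np.eye(3)-np.outer(r,r);A+=P;b+=P@o
    p=np.linalg.solve(A,b)
    return p,[np.linalg.norm((np.eye(3)-np.outer(r,r))@(p-o)) for o,r in rs]
def proj(d,p,fish=False):
    K=np.array(d['intrinsics']);c=np.array(d['rotation']).T@(np.array(p)-np.array(d['xyz']))
    if fish:
        t=np.arctan2(np.hypot(c[0],c[1]),c[2]);h=np.hypot(c[0],c[1]);x,y=c[0]/h*t,c[1]/h*t
    else:x,y=c[0]/c[2],c[1]/c[2]
    return K[0,0]*x+K[0,2],K[1,1]*y+K[1,2]
E
python3 - <<'E'
from h import *
for n in ['scene','top','wrist']:
    d=cap(n,n+'0');print(n,d['intrinsics'],d['xyz'],d['rotation'])
print(manip.state(),manip.grip_depth)
E
```

```text
pics
scene [[401.22124554   0.         252.05169534]
 [  0.         401.22124554 186.23977058]
 [  0.           0.           1.        ]] [0.92696504 0.52580772 0.84161413] [[-0.89241671  0.33398847 -0.30338773]
 [ 0.45113869  0.67259531 -0.58659137]
 [ 0.00814242 -0.66035388 -0.75091042]]
top [[369.91796481   0.         251.58347088]
 [  0.         369.91796481 195.53591236]
 [  0.           0.           1.        ]] [ 0.47289346 -0.10374892  1.19177   ] [[-0.01269291 -0.99416402  0.10712975]
 [-0.99971408  0.01478854  0.01878981]
 [-0.02026445 -0.10686062 -0.99406748]]
wrist [[297.31863964   0.         254.71188039]
 [  0.         297.31863964 188.21630036]
 [  0.           0.           1.        ]] [ 0.20828362 -0.46059578  0.37357168] [[ 2.82462010e-01 -9.22169700e-01 -2.64231445e-01]
 [-9.59278450e-01 -2.71609922e-01 -7.75429253e-02]
 [-2.60145850e-04  2.75374461e-01 -9.61337006e-01]]
{'t': 0.15, 'joint_pos': array([-1.28500566e+00,  2.13235352e-01, -3.48875716e-02,  1.32349966e+00,
       -4.03985518e-05,  1.57083043e+00]), 'qvel': array([ 0.000909  , -0.00108135,  0.00237712, -0.00036404,  0.00094184,
        0.00183163]), 'joint_efforts': array([ 6.42029090e-05, -6.86403465e+01,  4.87247300e+01,  1.31273168e-02,
       -6.04279626e-05,  1.01894233e-05]), 'position': array([ 0.14087361, -0.4794773 ,  0.23094459]), 'tool_rot': array([[ 2.81883321e-01, -2.71694953e-04,  9.59448654e-01],
       [-9.59448337e-01,  7.81353616e-04,  2.81883449e-01],
       [-8.26254985e-04, -9.99999658e-01, -4.04267191e-05]]), 'ft_force': array([-0.13094726,  0.70744886,  0.00201132]), 'moment': array([0.0033319 , 0.00792052, 0.00633282]), 'gripper_width': 0.08534847066882352} 0.0187
```

View images.

View pics/scene0.png

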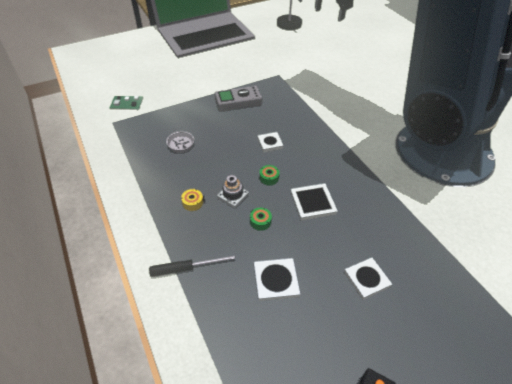

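View pics/top0.png

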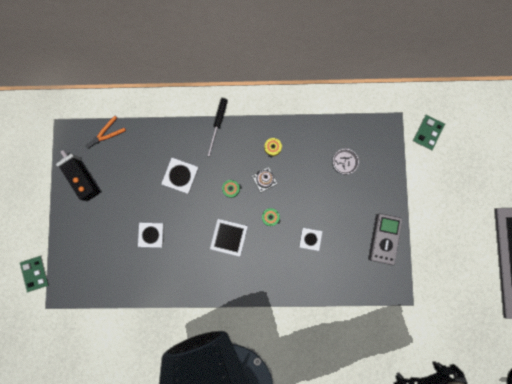

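View pics/wrist0.png

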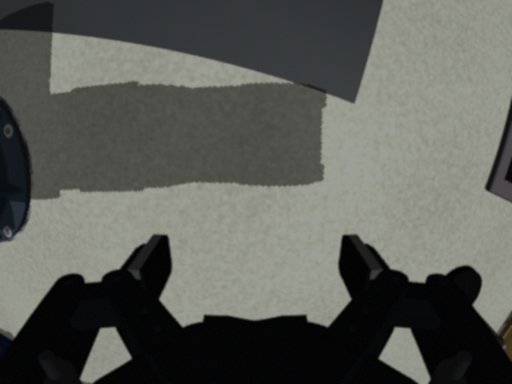

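```bash
python3 - <<'E'
import cv2
s=cv2.imread('pics/scene0.png');t=cv2.imread('pics/top0.png')
a=cv2.resize(s[150:240,170:290],None,fx=6,fy=6,interpolation=cv2.INTER_CUBIC)
b=cv2.resize(t[130:260,130:340],None,fx=3.5,fy=3.5,interpolation=cv2.INTER_CUBIC)
cv2.imwrite('pics/c1.png',a);cv2.imwrite('pics/c2.png',b)
E
```

```text
(no output)
```

View pics/c1.png

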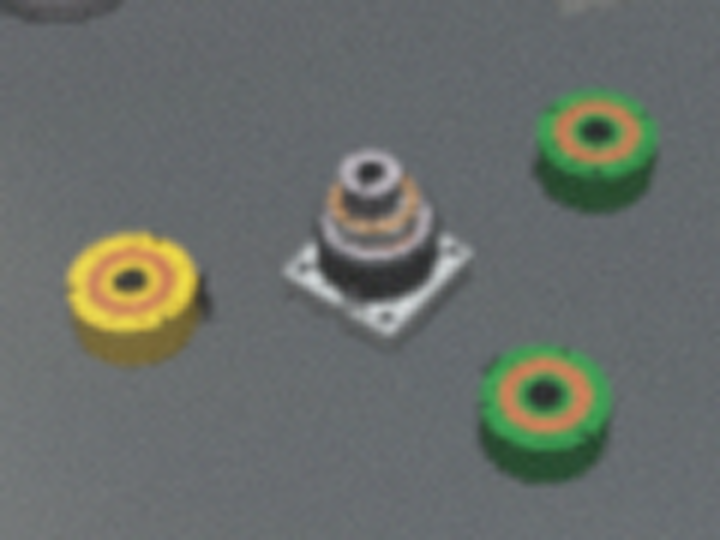

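View pics/c2.png

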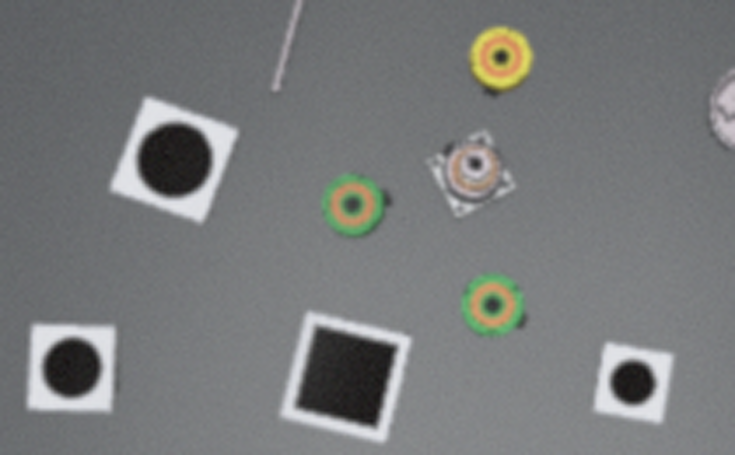

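```bash
cat > m0.py <<'E'
from h import *
for n in ['top0','scene0']:
    d=load(n);im=d['color'][:,:,::-1].copy();hsv=cv2.cvtColor(im,cv2.COLOR_BGR2HSV)
    m=((hsv[...,2]>185)&(hsv[...,1]<40)).astype(np.uint8)
    cs,hi=cv2.findContours(m,cv2.RETR_CCOMP,cv2.CHAIN_APPROX_NONE)
    for i,c in enumerate(cs):
        a=cv2.contourArea(c)
        if hi[0,i,3]<0 and 150<a<4000 and hi[0,i,2]>=0:
            j=hi[0,i,2]; M=cv2.moments(cs[j]);
            if M['m00']<30: continue
            cu=(M['m10']/M['m00'],M['m01']/M['m00']); 
            M2=cv2.moments(c);
            print(n,'outer area',a,'hole',M['m00'],'hole c',np.round(cu,1),'outer c',np.round((M2['m10']/M2['m00'],M2['m01']/M2['m00']),1),'hole on z=.012',np.round(onz(d,*cu,.0135),4), 'rect',cv2.minAreaRect(c))
    for nm,lo,hi_ in [('green',(45,80,40),(85,255,255)),('yellow',(22,120,80),(32,255,255))]:
        m=cv2.inRange(hsv,lo,hi_);k,_,st,ce=cv2.connectedComponentsWithStats(m)
        for q in range(1,k):
            if st[q,4]>60: print(n,nm,ce[q],st[q,4],np.round(onz(d,*ce[q],.02),3))
E
python3 m0.py
```

```text
top0 outer area 353.5 hole 171.5 hole c [310.3 238.7] outer c [310.4 238.9] hole on z=.012 [ 0.4602 -0.265   0.0135] rect ((310.351318359375, 238.8918914794922), (19.72787857055664, 19.72787857055664), 9.462322235107422)
top0 outer area 518.5 hole 282.5 hole c [150.1 234.6] outer c [149.9 234.5] hole on z=.012 [0.4794 0.2434 0.0135] rect ((150.0, 234.5), (23.0, 24.0), 90.0)
top0 outer area 904.5 hole 690.0 hole c [228.4 237.1] outer c [228.4 237.2] hole on z=.012 [ 0.4684 -0.0063  0.0135] rect ((228.44122314453125, 237.23532104492188), (31.044557571411133, 31.28709602355957), 14.03624439239502)
top0 outer area 743.5 hole 435.5 hole c [179.4 175.2] outer c [179.3 175.2] hole on z=.012 [0.6695 0.1514 0.0135] rect ((179.2703094482422, 175.1029815673828), (28.079132080078125, 28.657625198364258), 20.854455947875977)
top0 green [427.31728045 132.41643059] 353 [ 0.795 -0.649  0.02 ]
top0 green [230.96969697 188.31313131] 99 [ 0.623 -0.016  0.02 ]
top0 green [270.31 217.03] 100 [ 0.53 -0.14  0.02]
top0 green [389.21264368 225.36781609] 174 [ 0.499 -0.512  0.02 ]
top0 green [ 34.03307888 273
[... 623 characters left out ...]
] hole on z=.012 [ 0.4679 -0.0046  0.0135] rect ((313.52703857421875, 199.6621551513672), (29.42742156982422, 41.26414489746094), 80.53767395019531)
scene0 outer area 248.5 hole 115.5 hole c [269.9 140.1] outer c [269.8 140.1] hole on z=.012 [ 0.4588 -0.2644  0.0135] rect ((270.0, 140.00001525878906), (14.120361328125, 21.96500587463379), 78.69007110595703)
scene0 green [186.25340599   7.97093551] 1101 [ 0.38  -1.192  0.02 ]
scene0 green [225.58333333  95.35714286] 84 [ 0.49  -0.524  0.02 ]
scene0 green [268.75728155 175.91747573] 206 [ 0.536 -0.13   0.02 ]
scene0 green [260.17768595 219.93801653] 242 [ 0.628 -0.005  0.02 ]
scene0 yellow [192.40807175 200.50224215] 223 [ 0.759 -0.141  0.02 ]
```

```bash
python3 - <<'E'
from h import *
t=load('top0');s=load('scene0')
def T(c): return (c[0]+.5)/3.5+130-.5,(c[1]+.5)/3.5+130-.5
def S(c): return (c[0]+.5)/6+170-.5,(c[1]+.5)/6+150-.5
print('hubtop',tri([ray(t,*T((475,162))),ray(s,*S((370,173)))]))
for c in [(428,160),(487,130),(516,187),(460,217)]: print('top shield',onz(t,*T(c),.016))
for c in [(283,270),(390,338),(475,252)]: print('scene shield',onz(s,*S(c),.014))
print('socket',onz(t,*T((448,149)),.03+.0))
for n,a,b in [('hub',(310.3,238.8),(269.9,140.1)),('disc',(150.1,234.6),(367.9,276.6)),('shield',(228.4,237.1),(313.3,200)),('coil',(179.4,175.2),(276,277.7))]:
    p,e=tri([ray(t,*a),ray(s,*b)]);print(n,p.round(4),np.round(e,4))
E
```

```text
hubtop (array([ 0.65261789, -0.12501582,  0.07103275]), [np.float64(0.0009583771918519274), np.float64(0.0009583771918518776)])
top shield [ 0.6648568  -0.08346328  0.016     ]
top shield [ 0.69191954 -0.1381259   0.016     ]
top shield [ 0.63855981 -0.16371961  0.016     ]
top shield [ 0.61167963 -0.11204211  0.016     ]
scene shield [ 0.69131656 -0.13629531  0.014     ]
scene shield [ 0.66488919 -0.07959946  0.014     ]
scene shield [ 0.60933193 -0.10744816  0.014     ]
socket [ 0.67239017 -0.1020059   0.03      ]
hub [ 0.4594 -0.2646  0.0139] [0.0006 0.0006]
disc [0.479  0.244  0.0133] [0.0007 0.0007]
shield [ 0.4679 -0.0057  0.0124] [0.0008 0.0008]
coil [0.6693 0.1517 0.0128] [0.0005 0.0005]
```

```bash
python3 -m creep '[-0.16,0,0.5,0, -0.32,0,0.96,0, -0.32,0,0.96,0, -0.32,0,0.96,0, -0.32,0,0.96,0, -0.32,0,0.96,0, -0.32,0,0.96,0, -0.32,0,0.96,0, -0.32,0,0.96,0, -0.32,0,0.96,0, -0.32,0,0.96,0, -0.32,0,0.96,0]'
```

```text
t: 1.65
position: [0.4292, -0.2787, 0.2313]
tool_rot: [[0.282, -0.0, 0.959], [-0.959, 0.0, 0.282], [-0.0, -1.0, 0.0]]
ft_force: [-0.2, -0.3, 0.7]
gripper_width: 0.0855
```

```bash
python3 -m creep '[-0.31,0,0.95,0, -0.31,0,0.95,0, -0.31,0,0.95,0, -0.31,0,0.95,0, -0.31,0,0.95,0, -0.31,0,0.95,0, -0.31,0,0.95,0, -0.31,0,0.95,0, -0.2,0,0.6,0, -0.1,0,0.3,-0.6, 0,0,0,-0.6, 0,0,0,0]' && python3 - <<'E'
from h import *
d=cap('wrist','w1');print(manip.state()['joint_pos'].round(3),d['xyz'],d['rotation'])
E
```

```text
t: 3.15
position: [0.6493, -0.1273, 0.2311]
tool_rot: [[0.438, -0.0, 0.899], [-0.899, 0.0, 0.438], [-0.0, -1.0, -0.0]]
ft_force: [-0.6, 0.1, -0.8]
gripper_width: 0.0858
[-0.194  0.576  0.498  1.493  0.     2.496] [ 0.71253667 -0.09747241  0.37379155] [[ 4.38631478e-01 -8.63848899e-01 -2.47724659e-01]
 [-8.98666996e-01 -4.21564308e-01 -1.21165852e-01]
 [ 2.37112723e-04  2.75769132e-01 -9.61223871e-01]]
```

View pics/w1.png

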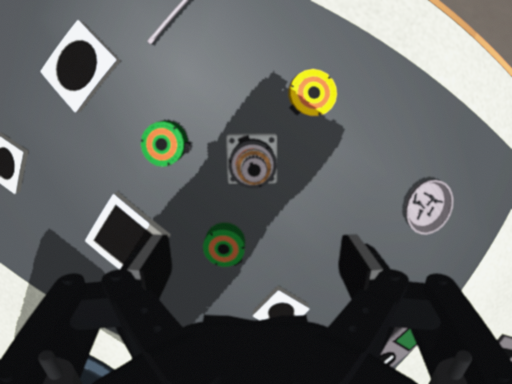

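```bash
python3 - <<'E'
from h import *
im=cv2.imread('pics/w1.png')
b=cv2.resize(im[115:205,205:305],None,fx=6,fy=6,interpolation=cv2.INTER_CUBIC);b=cv2.convertScaleAbs(b,alpha=1.5)
cv2.imwrite('pics/c3.png',b)
E
```

```text
(no output)
```

View pics/c3.png

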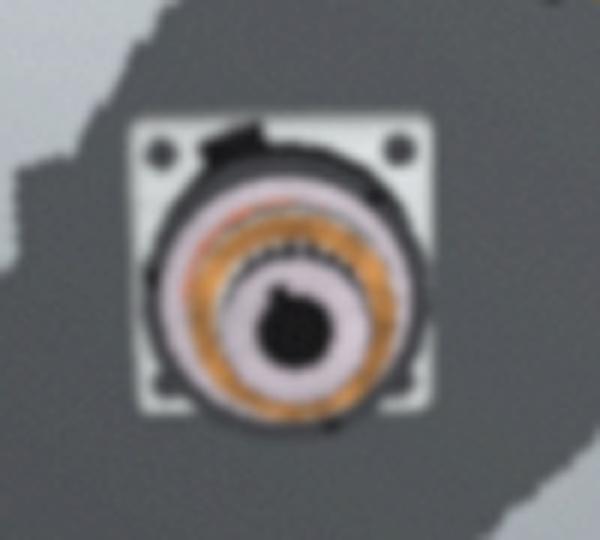

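```bash
python3 - <<'E'
from h import *
w=load('w1');t=load('top0');s=load('scene0')
W=lambda c:((c[0]+.5)/6+205-.5,(c[1]+.5)/6+115-.5)
def T(c): return (c[0]+.5)/3.5+130-.5,(c[1]+.5)/3.5+130-.5
def S(c): return (c[0]+.5)/6+170-.5,(c[1]+.5)/6+150-.5
h=W((294,328))
print('hub z.071',onz(w,*h,.071,True)); print(tri([ray(w,*h,True),ray(t,*T((475,162))),ray(s,*S((370,173)))]))
q=[onz(w,*W(c),.016,True) for c in [(130,118),(432,115),(432,410),(138,412)]]
for a in q: print(a.round(4))
q=np.array(q);print('c',q.mean(0)); e=q[1]-q[0];print(np.degrees(np.arctan2(e[1],e[0])),np.linalg.norm(e)); e=q[2]-q[1];print(np.degrees(np.arctan2(e[1],e[0]))+90,np.linalg.norm(e))
c=onz(w,*W((288,300)),.042+.016-.016,True)
so=onz(w,*W((235,145)),.033,True);c2=np.array([.6515,-.1235,0]);print('coil',c,'sock',so,np.degrees(np.arctan2(*(so-c2)[[1,0]])),np.linalg.norm((so-c2)[:2]))
d=onz(w,*W((288,300)),.053,True);print('disc',d)
E
```

```text
hub z.071 [ 0.65246009 -0.12556681  0.071     ]
(array([ 0.6525435 , -0.12526086,  0.07088415]), [np.float64(0.00033042903586144064), np.float64(0.000948777212238048), np.float64(0.0010066523110380257)])
[ 0.6661 -0.082   0.016 ]
[ 0.6932 -0.1363  0.016 ]
[ 0.6385 -0.1641  0.016 ]
[ 0.6113 -0.1093  0.016 ]
c [ 0.65226885 -0.12292448  0.016     ]
-63.48750514996053 0.060670547890196824
-63.0927861008781 0.06136962731632553
coil [ 0.65109784 -0.12485361  0.042     ] sock [ 0.67231232 -0.10318305  0.033     ] 44.30995081240847 0.029084894177132413
disc [ 0.65313474 -0.12394583  0.053     ]
```

```bash
python3 -m creep '[0,0.5,0.12,0, 0,0.9,0,0, 0,0.9,0,0, 0,0.9,0,0, 0,0.9,0,0, 0,0.6,0,0, 0,0.3,0,0, 0,0,0,0, 0,0,0,0]' 60 30 && python3 - <<'E'
from h import *
d=cap('wrist','w2');print(manip.state()['position'])
E
```

```text
t: 4.32
position: [0.6529, -0.1268, 0.082]
tool_rot: [[0.438, 0.001, 0.899], [-0.899, -0.0, 0.438], [0.001, -1.0, 0.001]]
ft_force: [0.8, -0.2, -0.4]
gripper_width: 0.0601
[ 0.653045   -0.12683058  0.0821179 ]
```

View pics/w2.png

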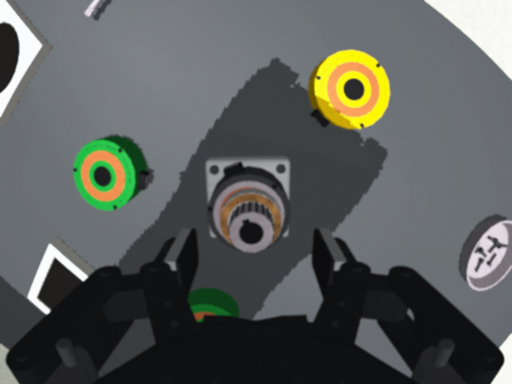

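```bash
python3 - <<'E'
from h import *
w=load('w2');im=cv2.imread('pics/w2.png')
b=cv2.convertScaleAbs(cv2.resize(im[160:260,180:320],None,fx=5,fy=5,interpolation=cv2.INTER_CUBIC),alpha=1.4)
cv2.imwrite('pics/c4.png',b)
print(onz(w,251,233.5,.071,True), onz(w,254.7,233.5,.071,True))
E
```

```text
[ 0.65165318 -0.12618093  0.071     ] [ 0.6525728  -0.12806647  0.071     ]
```

View pics/c4.png

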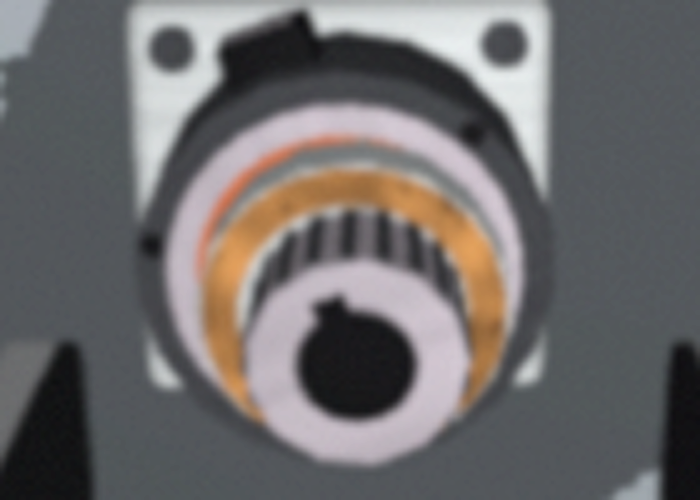

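```bash
python3 -m creep '[-0.05,0.3,0,0, 0,0.32,0,0, 0,0.2,0,0, 0,0,0,0, 0,0,0,0]' && python3 -m creep '[0,0,0,0, 0,0,0,0, 0,0,0,0, 0,0,0,0, 0,0,0,0]' 15 30
```

```text
t: 5.0
position: [0.652, -0.1255, 0.0569]
tool_rot: [[0.438, 0.0, 0.899], [-0.899, -0.0, 0.438], [0.0, -1.0, 0.0]]
ft_force: [-0.6, 0.3, 0.1]
gripper_width: 0.0595
t: 5.62
position: [0.6521, -0.1254, 0.0571]
tool_rot: [[0.438, 0.001, 0.899], [-0.899, -0.0, 0.438], [0.0, -1.0, 0.0]]
ft_force: [-1.9, -0.3, 5.2]
gripper_width: 0.0246
```

```bash
python3 -m creep '[0,-0.2,0,0, 0,-0.6,0,0, 0,-0.7,0,0, 0,-0.5,0,0, 0,0,0,0]' && python3 - <<'E'
from h import *
d=cap('wrist','w3')
E
```

```text
t: 6.25
position: [0.6526, -0.1256, 0.1178]
tool_rot: [[0.438, 0.002, 0.899], [-0.899, -0.0, 0.438], [0.001, -1.0, 0.001]]
ft_force: [-0.2, 0.6, -1.2]
gripper_width: 0.0245
```

View pics/w3.png

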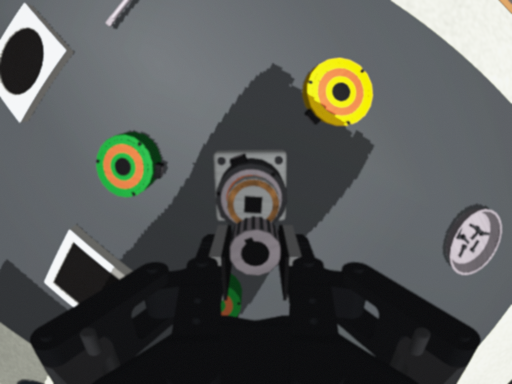

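```bash
python3 -m creep '[0.08,0,-0.5,0, 0.16,0,-0.95,0, 0.16,0,-0.95,0, 0.16,0,-0.95,0, 0.16,0,-0.95,0, 0.16,0,-0.95,0, 0.16,0,-0.95,0, 0.16,0,-0.9,0, 0.15,0,-0.7,0, 0,0,0,0, 0,0,0,0]' && python3 - <<'E'
from h import *
d=cap('wrist','w4')
E
```

```text
t: 7.68
position: [0.4596, -0.2641, 0.1165]
tool_rot: [[0.438, 0.0, 0.899], [-0.899, 0.0, 0.438], [-0.0, -1.0, 0.0]]
ft_force: [0.7, -0.6, -0.9]
gripper_width: 0.0248
```

View pics/w4.png

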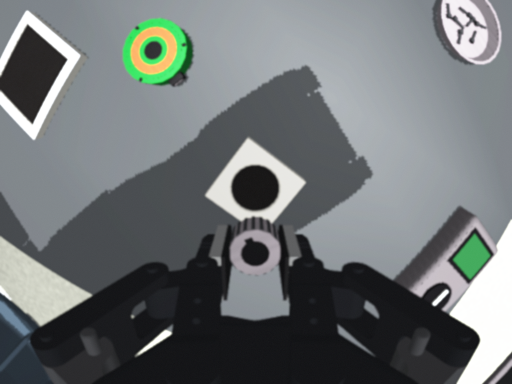

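```bash
cat > cen.py <<'E'
import sys
from h import *
# dark blob centroid near (u,v): cen.py file u v z thr
fn,u,v,z,thr=sys.argv[1],*map(float,sys.argv[2:6])
d=load(fn);g=d['color'].max(2);m=(g<thr).astype(np.uint8)
n,l,st,ce=cv2.connectedComponentsWithStats(m,connectivity=4);k=l[int(v),int(u)]
print('blob',st[k],ce[k]);p=onz(d,*ce[k],z,True);print(p.round(4))
t=manip.state();R=t['tool_rot'];q=R.T@(p-t['position']);print('tool delta units',(q/.03).round(3))
E
python3 cen.py w4 255 188 .0135 45
```

```text
blob [ 233  166   45   43 1528] [254.92408377 187.36060209]
[ 0.4603 -0.2651  0.0135]
tool delta units [ 4.100e-02  3.435e+00 -1.000e-03]
```

```bash
python3 -m creep '[0.04,0.4,0,0, 0,0.7,0,0, 0,0.8,0,0, 0,0.7,0,0, 0,0.4,0,0, 0,0.15,0,0, 0,0,0,0]' && python3 -m creep '[0,0.04,0,0, 0,0.04,0,0, 0,0.02,0,0, 0,0,0,0]'
```

```text
t: 8.6
position: [0.46, -0.2654, 0.0223]
tool_rot: [[0.438, 0.0, 0.899], [-0.899, -0.0, 0.438], [0.0, -1.0, 0.0]]
ft_force: [0.4, -0.2, -1.3]
gripper_width: 0.0249
t: 9.1
position: [0.4598, -0.2654, 0.0193]
tool_rot: [[0.438, 0.0, 0.899], [-0.899, -0.0, 0.438], [0.0, -1.0, 0.0]]
ft_force: [-0.0, -0.2, 0.1]
gripper_width: 0.0245
```

```bash
python3 -m creep '[0,0.04,0,0, 0,0.04,0,0, 0,0,0,0]'; python3 -m creep '[0,0.02,0,0, 0,0,0,0]'
```

```text
t: 9.48
position: [0.4597, -0.2653, 0.0167]
tool_rot: [[0.438, -0.0, 0.899], [-0.899, 0.0, 0.438], [-0.0, -1.0, -0.0]]
ft_force: [0.3, -0.9, -0.9]
gripper_width: 0.0247
t: 9.72
position: [0.4598, -0.2654, 0.0162]
tool_rot: [[0.438, -0.0, 0.899], [-0.899, 0.0, 0.438], [-0.0, -1.0, 0.0]]
ft_force: [-0.5, 0.1, -1.0]
gripper_width: 0.0248
```

```bash
python3 -m creep '[0,0.02,0,0, 0,0,0,0]'; python3 -m creep '[0,0.02,0,0, 0,0,0,0]'
```

```text
t: 9.98
position: [0.4598, -0.2654, 0.016]
tool_rot: [[0.438, 0.0, 0.899], [-0.899, -0.0, 0.438], [0.0, -1.0, 0.0]]
ft_force: [-2.8, 1.5, 7.7]
gripper_width: 0.0245
t: 10.22
position: [0.4599, -0.2654, 0.0159]
tool_rot: [[0.438, 0.001, 0.899], [-0.899, -0.0, 0.438], [0.001, -1.0, 0.0]]
ft_force: [-7.1, 3.3, 18.9]
gripper_width: 0.0247
```

```bash
python3 -m creep '[0,-0.02,0,0, 0,0,0,0, 0,0,0,0, 0,0,0,0]' 40 30; python3 -m creep '[0,-0.3,0,0, 0,-0.7,0,0, 0,-0.9,0,0, 0,-0.9,0,0, 0,-0.6,0,0, 0,0,0,0, 0,0,0,0]' 70; python3 - <<'E'
from h import *
d=cap('wrist','w5')
E
```

```text
t: 10.72
position: [0.4598, -0.2654, 0.0155]
tool_rot: [[0.438, -0.0, 0.899], [-0.899, 0.0, 0.438], [-0.0, -1.0, -0.0]]
ft_force: [-1.4, 0.2, 0.3]
gripper_width: 0.04
t: 11.6
position: [0.4595, -0.2653, 0.1171]
tool_rot: [[0.438, -0.0, 0.899], [-0.899, 0.0, 0.438], [-0.0, -1.0, -0.0]]
ft_force: [0.2, -0.5, -0.4]
gripper_width: 0.0701
```

View pics/w5.png

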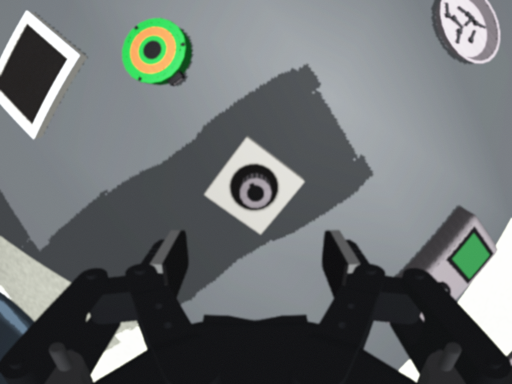

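```bash
python3 -m creep '[-0.08,0,0.5,0, -0.17,0,0.95,0, -0.17,0,0.95,0, -0.17,0,0.95,0, -0.17,0,0.95,0, -0.17,0,0.95,0, -0.17,0,0.95,0, -0.17,0,0.9,0, -0.13,0,0.7,0, 0,0,0,0, 0,0,0,0]' 60; python3 - <<'E'
from h import *
d=cap('wrist','w6');im=d['color'][:,:,::-1]
cv2.imwrite('pics/c6.png',cv2.resize(im[130:270,170:340],None,fx=4,fy=4,interpolation=cv2.INTER_CUBIC))
E
```

```text
t: 13.02
position: [0.6515, -0.1249, 0.1171]
tool_rot: [[0.438, -0.001, 0.899], [-0.899, 0.0, 0.438], [-0.0, -1.0, -0.001]]
ft_force: [0.0, -0.5, 0.7]
gripper_width: 0.0597
```

View pics/c6.png

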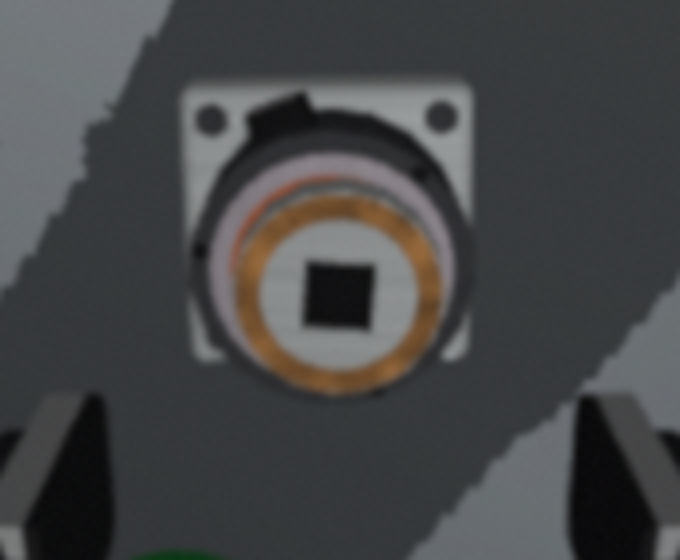

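```bash
cat > pt.py <<'E'
import sys
from h import *
fn,u,v,z=sys.argv[1],*map(float,sys.argv[2:5])
d=load(fn);p=onz(d,u,v,z,True);t=manip.state();q=t['tool_rot'].T@(p-t['position']);print(p.round(4),'tool delta units',(q/.03).round(3))
E
python3 pt.py w6 254.2 203.4 .053; python3 pt.py w6 253.3 195.5 .042;python3 pt.py w6 240 158.5 .033
```

```text
[ 0.6507 -0.1259  0.053 ] tool delta units [ 0.012  2.144 -0.027]
[ 0.6528 -0.1241  0.042 ] tool delta units [-0.011  2.511  0.061]
[ 0.6727 -0.1029  0.033 ] tool delta units [-0.356  2.81   0.967]
```

```bash
python3 -m creep '[0.01,0.3,-0.02,0, 0,0.6,0,0, 0,0.7,0,0, 0,0.5,0,0, 0,0.27,0,0, 0,0,0,0, 0,0,0,0]' 60 && python3 -m creep '[0,0,0,0, 0,0,0,0, 0,0,0,0, 0,0,0,0, 0,0,0,0]' 30 30
```

```text
t: 13.95
position: [0.6518, -0.1258, 0.0472]
tool_rot: [[0.438, 0.001, 0.899], [-0.899, -0.0, 0.438], [0.001, -1.0, 0.001]]
ft_force: [-0.5, -0.2, 0.3]
gripper_width: 0.0599
t: 14.58
position: [0.6518, -0.1257, 0.0474]
tool_rot: [[0.438, 0.001, 0.899], [-0.899, -0.0, 0.438], [0.001, -1.0, 0.001]]
ft_force: [-1.4, 1.8, 6.2]
gripper_width: 0.0379
```

```bash
python3 -m creep '[0,0,0,0, 0,0,0,0, 0,0.03,0,0, 0,0.03,0,0, 0,0,0,0]' 50 30 && python3 -m creep '[0,0,0,0, 0,0,0,0, 0,0,0,0, 0,0,0,0]' 30 40
```

```text
t: 15.2
position: [0.6513, -0.1257, 0.0445]
tool_rot: [[0.438, -0.0, 0.899], [-0.899, 0.0, 0.438], [-0.0, -1.0, -0.0]]
ft_force: [-0.4, 0.4, -0.8]
gripper_width: 0.0501
t: 15.7
position: [0.6514, -0.1257, 0.045]
tool_rot: [[0.438, 0.0, 0.899], [-0.899, -0.0, 0.438], [0.0, -1.0, 0.0]]
ft_force: [-2.4, 0.0, 5.9]
gripper_width: 0.0378
```

```bash
python3 -m creep '[0,-0.2,0,0, 0,-0.5,0,-0.5, 0,-0.7,0,-1, 0,-0.7,0,-1, 0,-0.4,0,-1, 0,0,0,-1, 0,0,0,-0.5, 0,0,0,0, 0,0,0,0]'; python3 - <<'E'
from h import *
t=manip.state();q=t['tool_rot'].T@(np.array([.479,.244,.12])-t['position']);print(q/.03, t['joint_pos'])
E
```

```text
t: 16.82
position: [0.6514, -0.1257, 0.1198]
tool_rot: [[0.913, 0.0, 0.409], [-0.409, 0.0, 0.913], [-0.0, -1.0, 0.0]]
ft_force: [0.3, 0.6, -0.3]
gripper_width: 0.0376
[-1.02796400e+01 -7.16178537e-03  8.89793614e+00] [-1.90590890e-01  5.92226782e-01  2.44326004e-01  1.22290005e+00
  3.50019897e-05  1.80120416e+00]
```

```bash
python3 -m creep '[-0.4,0,0.35,0, -0.9,0,0.78,0, -0.9,0,0.78,0, -0.9,0,0.78,0, -0.9,0,0.78,0, -0.9,0,0.78,0, -0.9,0,0.78,0, -0.9,0,0.78,0, -0.9,0,0.78,0, -0.9,0,0.78,0, -0.9,0,0.78,0, -0.6,0,0.5,0]'; python3 -m creep '[-0.28,0,0.25,0, 0,0,0,0, 0,0,0,0]';  python3 - <<'E'
from h import *
d=cap('wrist','w7')
E
python3 cen.py w7 255 188 .0135 45
```

```text
t: 18.32
position: [0.4814, 0.2352, 0.1198]
tool_rot: [[0.914, 0.0, 0.407], [-0.407, 0.0, 0.914], [-0.0, -1.0, 0.0]]
ft_force: [-0.0, 0.7, -1.2]
gripper_width: 0.0375
t: 18.7
position: [0.4786, 0.2432, 0.1197]
tool_rot: [[0.913, 0.0, 0.408], [-0.408, -0.0, 0.913], [0.0, -1.0, -0.0]]
ft_force: [-0.2, -0.5, -0.9]
gripper_width: 0.0376
blob [ 225  156   61   53 2615] [254.82753346 182.71969407]
[0.4806 0.2454 0.0135]
tool delta units [0.025 3.54  0.096]
```

View pics/w7.png

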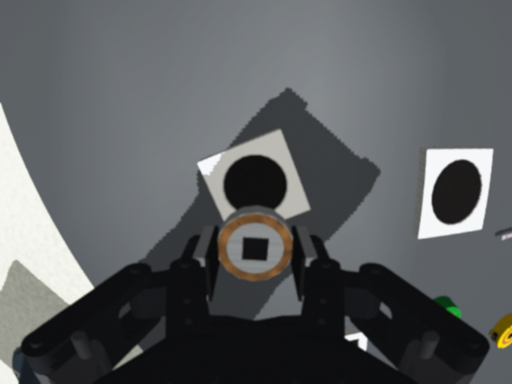

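```bash
python3 -m creep '[0.02,0.4,0.03,0, 0,0.7,0,0, 0,0.8,0,0, 0,0.7,0,0, 0,0.4,0,0, 0,0.2,0,0, 0,0.04,0,0, 0,0.04,0,0, 0,0,0,0, 0,0,0,0]'
```

```text
t: 20.0
position: [0.4795, 0.2444, 0.0216]
tool_rot: [[0.913, 0.0, 0.407], [-0.407, 0.0, 0.913], [0.0, -1.0, 0.0]]
ft_force: [-0.1, 0.2, -1.2]
gripper_width: 0.0378
```

```bash
python3 -m creep '[0,0.05,0,0, 0,0.05,0,0, 0,0.04,0,0, 0,0,0,0]';python3 -m creep '[0,0.02,0,0, 0,0.02,0,0, 0,0,0,0]'; python3 -m creep '[0,0.02,0,0, 0,0,0,0]'
```

```text
t: 20.5
position: [0.4792, 0.2443, 0.017]
tool_rot: [[0.913, -0.0, 0.407], [-0.407, -0.0, 0.913], [-0.0, -1.0, -0.0]]
ft_force: [1.6, -0.0, -1.0]
gripper_width: 0.0376
t: 20.88
position: [0.4793, 0.2443, 0.0159]
tool_rot: [[0.913, -0.0, 0.407], [-0.407, -0.0, 0.913], [-0.0, -1.0, -0.0]]
ft_force: [0.0, 0.5, -0.8]
gripper_width: 0.0375
t: 21.12
position: [0.4792, 0.2443, 0.0152]
tool_rot: [[0.913, -0.0, 0.407], [-0.407, -0.0, 0.913], [-0.0, -1.0, -0.0]]
ft_force: [1.0, -0.2, -0.4]
gripper_width: 0.0378
```

```bash
python3 -m creep '[0,0.02,0,0, 0,0,0,0]'; python3 -m creep '[0,0.02,0,0, 0,0,0,0]'
```

```text
t: 21.38
position: [0.4794, 0.2444, 0.015]
tool_rot: [[0.913, 0.0, 0.407], [-0.407, 0.0, 0.913], [0.0, -1.0, 0.0]]
ft_force: [-2.1, -0.4, 5.6]
gripper_width: 0.0376
t: 21.62
position: [0.4794, 0.2444, 0.0149]
tool_rot: [[0.913, 0.001, 0.407], [-0.407, 0.0, 0.913], [0.0, -1.0, 0.0]]
ft_force: [-5.5, -2.5, 16.0]
gripper_width: 0.0381
```

```bash
python3 -m creep '[0,-0.02,0,0, 0,0,0,0, 0,0,0,0, 0,0,0,0]' 52; python3 -m creep '[0,-0.3,0,0, 0,-0.7,0,0, 0,-0.9,0,0, 0,-0.9,0,0, 0,-0.6,0,0, 0,-0.1,0,0, 0,0,0,0, 0,0,0,0]' 80; python3 - <<'E'
from h import *
d=cap('wrist','w8');im=d['color'][:,:,::-1]
t=manip.state();q=t['tool_rot'].T@(np.array([.652,-.1245,.12])-t['position']);print(q/.03)
E
```

```text
t: 22.12
position: [0.4793, 0.2443, 0.0146]
tool_rot: [[0.913, -0.0, 0.407], [-0.407, -0.0, 0.913], [-0.0, -1.0, -0.0]]
ft_force: [0.2, 0.5, -1.1]
gripper_width: 0.0518
t: 23.12
position: [0.4789, 0.2441, 0.1189]
tool_rot: [[0.913, -0.001, 0.407], [-0.407, -0.001, 0.913], [-0.001, -1.0, -0.001]]
ft_force: [-0.6, -0.4, -0.1]
gripper_width: 0.0802
[10.27290976 -0.03417406 -8.87464769]
```

View pics/w8.png

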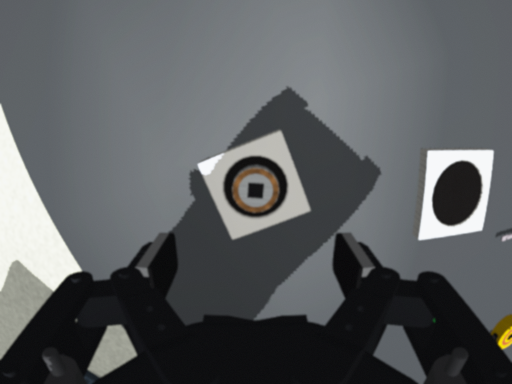

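```bash
python3 -m creep '[0.4,0,-0.35,0, 0.9,0,-0.78,0, 0.9,0,-0.78,0, 0.9,0,-0.78,0, 0.9,0,-0.78,0, 0.9,0,-0.78,0, 0.9,0,-0.78,0, 0.9,0,-0.78,0, 0.9,0,-0.78,0, 0.9,0,-0.78,0, 0.9,0,-0.78,0, 0.6,0,-0.5,0]'; python3 -m creep '[0.27,0,-0.22,0, 0,0,0,0.75, 0,0,0,1, 0,0,0,1, 0,0,0,0, 0,0,0,0]' 80;  python3 - <<'E'
from h import *
d=cap('wrist','w9');im=d['color'][:,:,::-1]
cv2.imwrite('pics/c9.png',cv2.resize(im[120:270,155:355],None,fx=4,fy=4,interpolation=cv2.INTER_CUBIC))
E
```

```text
t: 24.68
position: [0.6477, -0.1175, 0.1192]
tool_rot: [[0.913, -0.001, 0.408], [-0.408, -0.0, 0.913], [-0.0, -1.0, -0.0]]
ft_force: [-0.0, 0.4, 0.6]
gripper_width: 0.0798
t: 25.42
position: [0.6522, -0.1241, 0.1197]
tool_rot: [[0.697, -0.0, 0.717], [-0.717, 0.0, 0.697], [-0.0, -1.0, -0.0]]
ft_force: [0.3, -0.7, 0.6]
gripper_width: 0.08
```

View pics/c9.png

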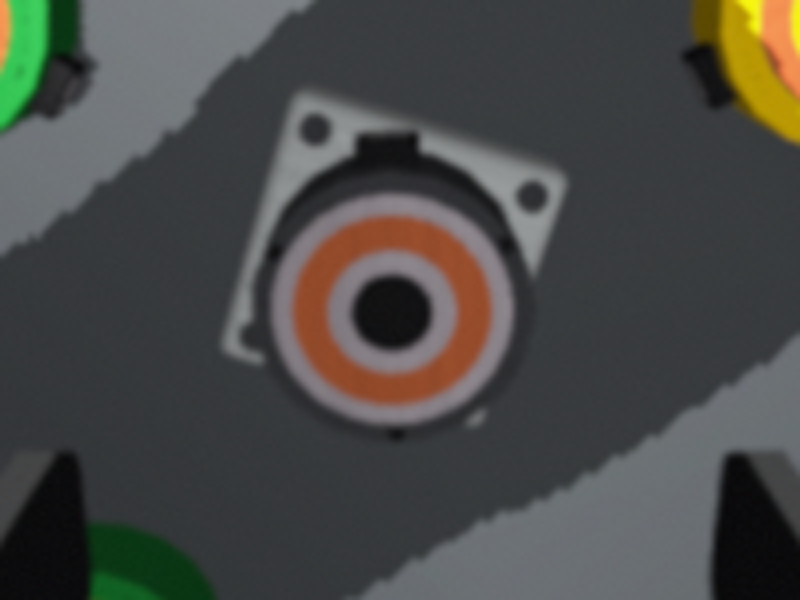

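```bash
python3 pt.py w9 252.75 198.1 .042; python3 pt.py w9 252 156 .030
```

```text
[ 0.6506 -0.1248  0.042 ] tool delta units [-0.021  2.59  -0.054]
[ 0.6725 -0.1027  0.03  ] tool delta units [-0.042  2.99   0.982]
```

```bash
python3 -m creep '[-0.02,0.4,-0.05,0, 0,0.7,0,0, 0,0.8,0,0, 0,0.7,0,0, 0,0.5,0,0, 0,0.24,0,0, 0,0,0,0, 0,0,0,0]' 80 && python3 -m creep '[0,0,0,0, 0,0,0,0, 0,0,0,0, 0,0,0,0, 0,0,0,0]' 48 70
```

```text
t: 26.48
position: [0.6514, -0.1249, 0.0203]
tool_rot: [[0.694, 0.001, 0.72], [-0.72, -0.0, 0.694], [0.001, -1.0, 0.001]]
ft_force: [0.2, -1.2, 0.4]
gripper_width: 0.0802
t: 27.1
position: [0.6512, -0.1247, 0.0206]
tool_rot: [[0.694, 0.001, 0.72], [-0.72, 0.0, 0.694], [0.001, -1.0, 0.001]]
ft_force: [-2.4, 2.3, 9.4]
gripper_width: 0.0538
```

```bash
python3 -m creep '[0,-0.15,0,0, 0,-0.4,0,0, 0,-0.7,0,0, 0,-0.7,0,0, 0,-0.5,0,0, 0,-0.2,0,0, 0,0,0,0, 0,0,0,0]'; python3 - <<'E'
from h import *
d=cap('wrist','w10');im=d['color'][:,:,::-1]
t=manip.state();q=t['tool_rot'].T@(np.array([.6692,.1517,.12])-t['position']);print(q/.03)
E
```

```text
t: 28.1
position: [0.6505, -0.1247, 0.0982]
tool_rot: [[0.694, -0.001, 0.72], [-0.72, 0.0, 0.694], [-0.001, -1.0, -0.001]]
ft_force: [-0.2, -0.5, -4.7]
gripper_width: 0.054
[-6.19602698 -0.726123    6.84605811]
```

View pics/w10.png

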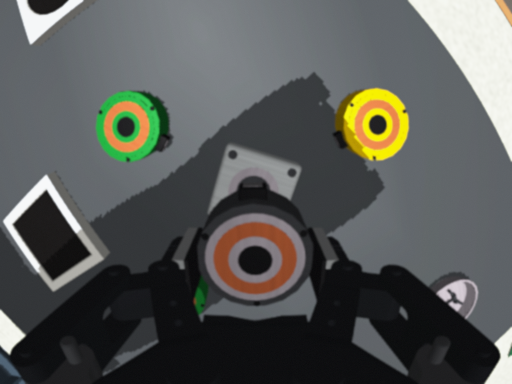

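```bash
python3 -m creep '[-0.3,-0.2,0.35,0, -0.65,-0.2,0.71,0, -0.65,0,0.71,0, -0.65,0,0.71,0, -0.65,0,0.71,0, -0.65,0,0.71,0, -0.65,0,0.71,0, -0.65,0,0.71,0, -0.65,0,0.71,0, -0.5,0,0.55,0, -0.2,0,0.22,0, 0,0,0,0]'; python3 -m creep '[0,0,0,0, 0,0,0,0]'; python3 - <<'E'
from h import *
d=cap('wrist','w11')
t=manip.state();q=t['tool_rot'].T@(np.array([.6692,.1517,.0135])-t['position']);print(q/.03)
E
python3 cen.py w11 255 175 .0135 45
```

```text
t: 29.65
position: [0.6685, 0.151, 0.1109]
tool_rot: [[0.695, -0.0, 0.719], [-0.719, -0.0, 0.695], [0.0, -1.0, -0.0]]
ft_force: [0.3, -0.6, -3.2]
gripper_width: 0.0537
t: 29.9
position: [0.6686, 0.1499, 0.1111]
tool_rot: [[0.694, -0.0, 0.72], [-0.72, -0.0, 0.694], [0.0, -1.0, -0.0]]
ft_force: [0.3, -0.7, -4.3]
gripper_width: 0.0537
[-0.02670588  3.25205686  0.05547404]
blob [   11   147   489   237 46338] [254.26377919 316.54974319]
[0.5701 0.0542 0.0135]
tool delta units [ 0.022  3.252 -4.579]
```

View pics/w11.png

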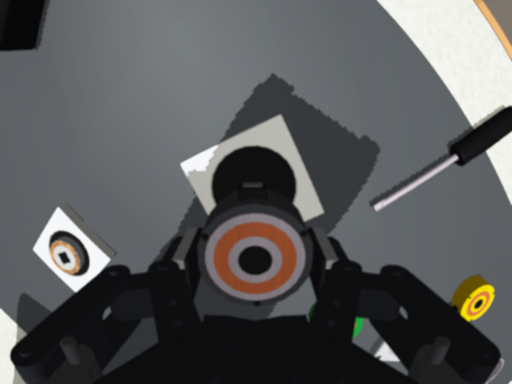

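```bash
python3 - <<'E'
from h import *
d=load('w11');a=onz(d,181,163,.015,True);b=onz(d,323.5,210,.015,True);c=onz(d,283,115,.015,True)
print((a+b)/2,np.linalg.norm(a-c),np.linalg.norm(b-c))
E
```

```text
[0.67028715 0.1512677  0.015     ] 0.09261245294713515 0.08874921309464685
```

```bash
python3 -m creep '[-0.02,0.3,0.06,0, 0,0.6,0,0, 0,0.7,0,0, 0,0.6,0,0, 0,0.4,0,0, 0,0.2,0,0, 0,0.1,0,0, 0,0.04,0,0, 0,0,0,0, 0,0,0,0]'; python3 -m creep '[0,0.04,0,0, 0,0.04,0,0, 0,0,0,0]';
```

```text
t: 31.2
position: [0.6696, 0.1525, 0.0231]
tool_rot: [[0.694, 0.0, 0.72], [-0.72, 0.0, 0.694], [0.0, -1.0, 0.0]]
ft_force: [-0.6, -0.9, -4.0]
gripper_width: 0.054
t: 31.58
position: [0.6692, 0.1524, 0.0202]
tool_rot: [[0.694, -0.0, 0.72], [-0.72, -0.0, 0.694], [-0.0, -1.0, -0.0]]
ft_force: [0.4, -0.8, -3.7]
gripper_width: 0.0535
```

```bash
python3 -m creep '[0,0.04,0,0, 0,0.04,0,0, 0,0,0,0]'; python3 -m creep '[0,0.03,0,0, 0,0,0,0]'; python3 -m creep '[0,0.02,0,0, 0,0,0,0]'
```

```text
t: 31.95
position: [0.6693, 0.1524, 0.0179]
tool_rot: [[0.694, -0.0, 0.72], [-0.72, -0.0, 0.694], [-0.0, -1.0, -0.0]]
ft_force: [-0.2, 0.5, -2.9]
gripper_width: 0.0537
t: 32.2
position: [0.6694, 0.1524, 0.017]
tool_rot: [[0.694, -0.0, 0.72], [-0.72, 0.0, 0.694], [-0.0, -1.0, -0.0]]
ft_force: [0.3, 0.5, -3.7]
gripper_width: 0.0538
t: 32.45
position: [0.6694, 0.1524, 0.0166]
tool_rot: [[0.694, 0.0, 0.72], [-0.72, 0.0, 0.694], [0.0, -1.0, 0.0]]
ft_force: [-0.9, -1.3, -1.0]
gripper_width: 0.0536
```

```bash
python3 -m creep '[0,0.02,0,0, 0,0,0,0]'
```

```text
t: 32.7
position: [0.6695, 0.1524, 0.0166]
tool_rot: [[0.694, 0.0, 0.72], [-0.72, 0.0, 0.694], [0.0, -1.0, 0.0]]
ft_force: [-4.8, -1.4, 7.9]
gripper_width: 0.0535
```

```bash
python3 -m creep '[0,-0.01,0,0, 0,0,0,0, 0,0,0,0, 0,0,0,0]' 72; python3 -m creep '[0,-0.3,0,0, 0,-0.7,0,0, 0,-0.9,0,0, 0,-0.9,0,0, 0,-0.6,0,0, 0,-0.1,0,0, 0,0,0,0, 0,0,0,0]' 80; python3 - <<'E'
from h import *
d=cap('wrist','w12');im=d['color'][:,:,::-1]
t=manip.state();q=t['tool_rot'].T@(np.array([.652,-.123,.12])-t['position']);print(q/.03)
d=load('top0');im=d['color'];hsv=cv2.cvtColor(im,cv2.COLOR_RGB2HSV)
m=((hsv[...,2]>185)&(hsv[...,1]<40)).astype(np.uint8)
n,l,st,ce=cv2.connectedComponentsWithStats(m)
k=l[222:250,212:246].ravel();k=np.bincount(k[k>0]).argmax()
c,_=cv2.findContours((l==k).astype(np.uint8),cv2.RETR_EXTERNAL,2)
P=cv2.boxPoints(cv2.minAreaRect(c[0]));w=np.array([onz(d,*p,.015) for p in P]);
for i in range(4):
    e=w[(i+1)%4]-w[i];print(w[i].round(4),np.linalg.norm(e),np.degrees(np.arctan2(e[1],e[0])))
E
```

```text
t: 33.2
position: [0.6694, 0.1524, 0.0161]
tool_rot: [[0.694, -0.0, 0.72], [-0.72, 0.0, 0.694], [-0.0, -1.0, -0.0]]
ft_force: [0.6, 0.3, -0.0]
gripper_width: 0.0714
t: 34.2
position: [0.6689, 0.1523, 0.1202]
tool_rot: [[0.694, -0.001, 0.72], [-0.72, -0.0, 0.694], [-0.001, -1.0, -0.001]]
ft_force: [-0.4, -0.5, -0.4]
gripper_width: 0.0801
[ 6.21186975  0.01358641 -6.77929749]
[0.433  0.0533 0.015 ] 0.09851171181124205 -14.267931880132055
[0.5284 0.029  0.015 ] 0.09894492579838617 -104.74074172700958
[ 0.5033 -0.0667  0.015 ] 0.09813569032750576 165.2547916029313
[ 0.4084 -0.0417  0.015 ] 0.0981250648591425 75.47686152787543
```

View pics/w12.png

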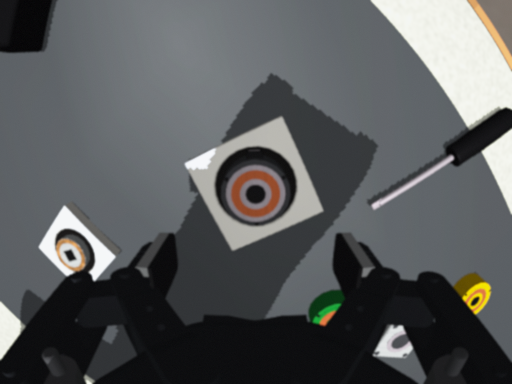

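```bash
python3 -m creep '[0.4,0,-0.42,0, 0.85,0,-0.93,0, 0.85,0,-0.93,0, 0.85,0,-0.93,0, 0.85,0,-0.93,0, 0.85,0,-0.93,0, 0.8,0,-0.88,0, 0.5,0,-0.55,0, 0.25,0,-0.27,0.2, 0,0,0,1, 0,0,0,1, 0,0,0,0]' 85; python3 -m creep '[0,0,0,0]' 85;  python3 - <<'E'
from h import *
d=cap('wrist','w13');im=d['color'][:,:,::-1]
cv2.imwrite('pics/c13.png',cv2.resize(im[120:270,155:355],None,fx=4,fy=4,interpolation=cv2.INTER_CUBIC))
E
```

```text
t: 35.75
position: [0.6525, -0.1219, 0.1211]
tool_rot: [[0.445, -0.0, 0.896], [-0.896, 0.0, 0.445], [-0.0, -1.0, -0.0]]
ft_force: [1.1, 0.4, 0.4]
gripper_width: 0.0846
t: 35.88
position: [0.6524, -0.122, 0.1212]
tool_rot: [[0.447, -0.0, 0.894], [-0.894, 0.0, 0.447], [-0.0, -1.0, -0.0]]
ft_force: [0.2, 0.9, -0.4]
gripper_width: 0.0848
```

View pics/c13.png

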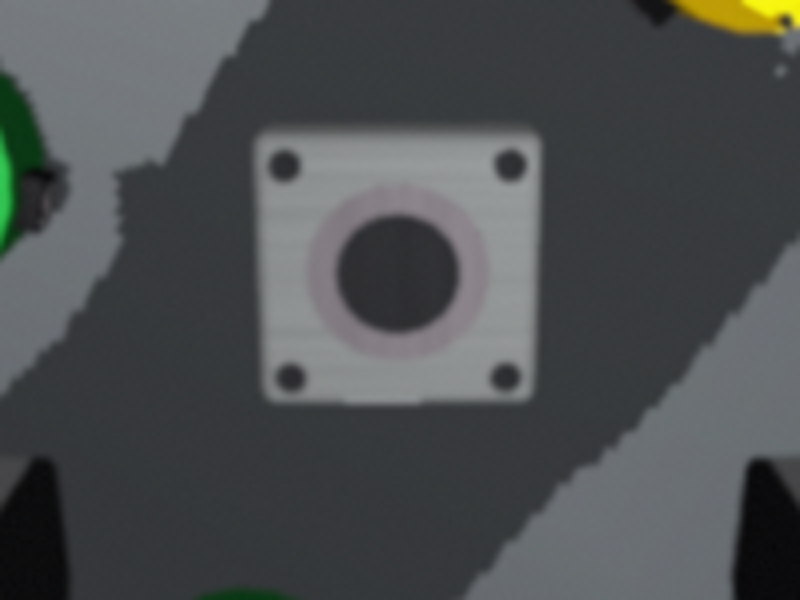

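```bash
python3 pt.py w13 254.4 188.1 .016; python3 pt.py w13 225.9 161.1 .016;python3 pt.py w13 282.6 161.1 .016;python3 pt.py w13 227.6 214.2 .016;python3 pt.py w13 281.3 214.2 .016; python3 -c "
from h import *
t=manip.state();print(t['joint_pos'],np.degrees(np.arctan2(t['tool_rot'][1,0],t['tool_rot'][0,0])))"
```

```text
[ 0.6518 -0.1232  0.016 ] tool delta units [ 0.023  3.506 -0.035]
[ 0.6623 -0.0908  0.016 ] tool delta units [-0.786  3.506  0.76 ]
[ 0.6839 -0.1339  0.016 ] tool delta units [0.821 3.506 0.762]
[ 0.6194 -0.1126  0.016 ] tool delta units [-0.776  3.506 -0.845]
[ 0.6409 -0.1556  0.016 ] tool delta units [ 0.825  3.506 -0.843]
[-1.85049576e-01  5.92571523e-01  2.48488948e-01  1.22676664e+00
  6.17383360e-05  2.49346528e+00] -63.46759676930723
```

```bash
python3 -m creep '[0.02,0.4,-0.04,0, 0,0.7,0,0, 0,0.8,0,0, 0,0.8,0,0, 0,0.6,0,0, 0,0.4,0,0, 0,0.2,0,0, 0,0,0,0, 0,0,0,0]' 85
```

```text
t: 37.05
position: [0.6521, -0.1236, 0.0049]
tool_rot: [[0.444, 0.001, 0.896], [-0.896, -0.0, 0.444], [0.001, -1.0, 0.001]]
ft_force: [-0.2, 0.4, 0.1]
gripper_width: 0.0852
```

```bash
python3 -m creep '[0,0.08,0,0, 0,0,0,0]' 85; python3 -m creep '[0,0,0,0, 0,0,0,0, 0,0,0,0, 0,0,0,0, 0,0,0,0]' 54 50; python3 -c "
from h import *
d=cap('wrist','w14')"
```

```text
t: 37.3
position: [0.6516, -0.1235, 0.0019]
tool_rot: [[0.444, 0.0, 0.896], [-0.896, -0.0, 0.444], [0.0, -1.0, 0.0]]
ft_force: [0.7, -0.8, 0.8]
gripper_width: 0.085
t: 37.92
position: [0.6517, -0.1235, 0.0023]
tool_rot: [[0.444, 0.0, 0.896], [-0.896, 0.0, 0.444], [0.0, -1.0, 0.0]]
ft_force: [-2.2, 1.3, 5.8]
gripper_width: 0.0604
```

View pics/w14.png

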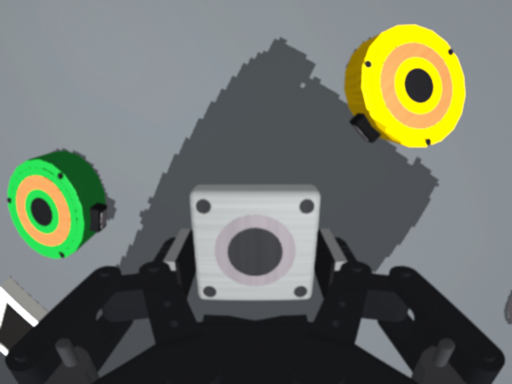

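```bash
python3 -m creep '[0,-0.2,0,0, 0,-0.5,0,0, 0,-0.7,0,0, 0,-0.8,0,-0.5, 0,-0.7,0,-1, 0,-0.5,0,-1, 0,-0.2,0,-1, 0,0,0,-1, 0,0,0,-1, 0,0,0,-0.6, 0,0,0,0, 0,0,0,0]'; python3 - <<'E'
from h import *
d=cap('wrist','w15')
t=manip.state();q=t['tool_rot'].T@(np.array([.4680,-.0058,.12])-t['position']);print(q/.03,np.degrees(np.arctan2(t['tool_rot'][1,0],t['tool_rot'][0,0])))
E
```

```text
t: 39.48
position: [0.6517, -0.1236, 0.1103]
tool_rot: [[0.966, 0.0, 0.258], [-0.258, -0.0, 0.966], [0.0, -1.0, 0.0]]
ft_force: [0.3, -0.4, -1.2]
gripper_width: 0.0606
[-6.92626408 -0.32983946  2.21576545] -14.920544190484497
```

View pics/w15.png

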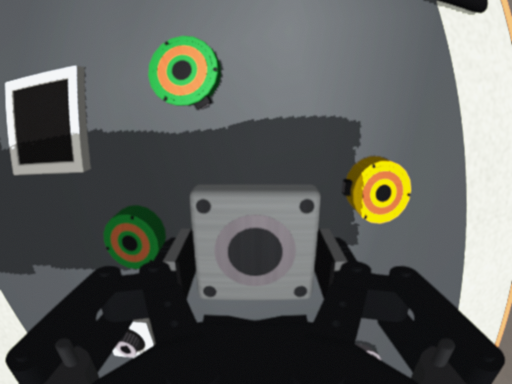

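```bash
python3 -m creep '[-0.4,0,0.13,0, -0.85,0,0.27,0, -0.85,0,0.27,0, -0.85,0,0.27,0, -0.85,0,0.27,0, -0.85,0,0.27,0, -0.85,0,0.27,0, -0.8,0,0.26,0, -0.43,0,0.14,0, -0.2,0,0.06,0, 0,0,0,0, 0,0,0,0]'; python3 - <<'E'
from h import *
d=cap('wrist','w16')
t=manip.state();q=t['tool_rot'].T@(np.array([.4680,-.0058,.0135])-t['position']);print(q/.03,np.degrees(np.arctan2(t['tool_rot'][1,0],t['tool_rot'][0,0])))
E
```

```text
t: 41.02
position: [0.4682, -0.0065, 0.1098]
tool_rot: [[0.967, 0.0, 0.256], [-0.256, -0.0, 0.967], [0.0, -1.0, -0.0]]
ft_force: [0.2, -0.7, -1.3]
gripper_width: 0.0607
[-0.00832112  3.20794289  0.02244432] -14.85120965053081
```

View pics/w16.png

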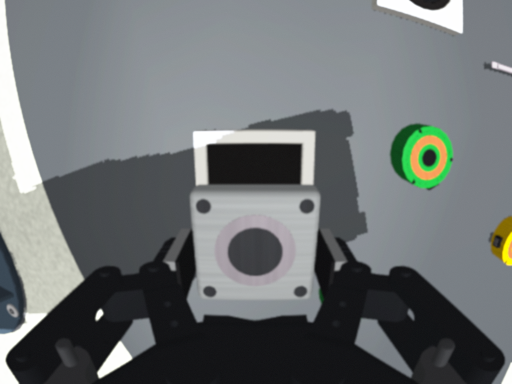

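```bash
python3 pt.py w16 254.5 131 .015; python3 pt.py w16 254.5 143.5 .015;python3 pt.py w16 193.5 131 .015;python3 pt.py w16 315.5 130.5 .015;
```

```text
[0.481  0.0402 0.015 ] tool delta units [0.018 3.158 1.617]
[0.4784 0.0305 0.015 ] tool delta units [0.018 3.158 1.28 ]
[0.4335 0.0535 0.015 ] tool delta units [-1.625  3.158  1.638]
[0.5289 0.0287 0.015 ] tool delta units [1.66  3.158 1.653]
```

```bash
python3 -m creep '[0.01,0.3,0.01,0, 0,0.6,0,0, 0,0.7,0,0, 0,0.6,0,0, 0,0.4,0,0, 0,0.2,0,0, 0,0.1,0,0, 0,0.04,0,0, 0,0,0,0, 0,0,0,0]'; python3 -m creep '[0,0.04,0,0, 0,0.04,0,0, 0,0,0,0]';
```

```text
t: 42.32
position: [0.4681, -0.006, 0.0219]
tool_rot: [[0.967, 0.0, 0.256], [-0.256, -0.0, 0.967], [0.0, -1.0, 0.0]]
ft_force: [-0.3, -0.4, -1.8]
gripper_width: 0.0605
t: 42.7
position: [0.4678, -0.006, 0.0191]
tool_rot: [[0.967, -0.0, 0.256], [-0.256, 0.0, 0.967], [-0.0, -1.0, -0.0]]
ft_force: [0.2, -0.3, -2.3]
gripper_width: 0.0601
```

```bash
python3 -m creep '[0,0.04,0,0, 0,0.02,0,0, 0,0,0,0]'; python3 -m creep '[0,0.02,0,0, 0,0,0,0]'; python3 -m creep '[0,0.02,0,0, 0,0,0,0]'
```

```text
t: 43.08
position: [0.4679, -0.006, 0.0174]
tool_rot: [[0.967, -0.0, 0.256], [-0.256, -0.0, 0.967], [-0.0, -1.0, -0.0]]
ft_force: [-0.7, -0.2, -1.5]
gripper_width: 0.0603
t: 43.32
position: [0.4679, -0.006, 0.0168]
tool_rot: [[0.967, -0.0, 0.256], [-0.256, 0.0, 0.967], [-0.0, -1.0, -0.0]]
ft_force: [-0.0, 0.2, -2.6]
gripper_width: 0.0604
t: 43.58
position: [0.4679, -0.006, 0.0162]
tool_rot: [[0.967, -0.0, 0.256], [-0.256, -0.0, 0.967], [-0.0, -1.0, -0.0]]
ft_force: [0.7, 0.8, -0.4]
gripper_width: 0.0601
```

```bash
python3 -m creep '[0,0.03,0,0, 0,0,0,0]'; python3 -m creep '[0,0.02,0,0, 0,0,0,0]'; python3 -m creep '[0,0.02,0,0, 0,0,0,0]'
```

```text
t: 43.82
position: [0.4679, -0.006, 0.0152]
tool_rot: [[0.967, -0.0, 0.256], [-0.256, 0.0, 0.967], [-0.0, -1.0, -0.0]]
ft_force: [0.2, -0.3, -1.0]
gripper_width: 0.0607
t: 44.08
position: [0.4679, -0.006, 0.0147]
tool_rot: [[0.967, -0.0, 0.256], [-0.256, -0.0, 0.967], [-0.0, -1.0, -0.0]]
ft_force: [0.2, 0.5, -1.7]
gripper_width: 0.0605
t: 44.32
position: [0.468, -0.006, 0.0143]
tool_rot: [[0.967, 0.0, 0.256], [-0.256, -0.0, 0.967], [0.0, -1.0, 0.0]]
ft_force: [-1.8, -0.3, 4.4]
gripper_width: 0.0604
```

Contact at the expected height (0.0143). Release, lift, and check.

```bash
python3 -m creep '[0,0,0,0, 0,0,0,0, 0,0,0,0, 0,0,0,0]' 76; python3 -m creep '[0,-0.3,0,0, 0,-0.7,0,0, 0,-0.9,0,0, 0,-0.9,0,0, 0,-0.9,0,0, 0,-0.9,0,0, 0,-0.6,0,0, 0,0,0,0, 0,0,0,0]' 80; python3 - <<'E'
from h import *
d=cap('wrist','w17');cap('scene','s2');cap('top','t2')
s=cv2.imread('pics/s2.png');t=cv2.imread('pics/t2.png')
cv2.imwrite('pics/c20.png',cv2.resize(s[100:310,170:410],None,fx=3,fy=2.8,interpolation=cv2.INTER_CUBIC))
E
```

```text
t: 44.82
position: [0.468, -0.006, 0.0141]
tool_rot: [[0.967, -0.0, 0.256], [-0.256, -0.0, 0.967], [0.0, -1.0, -0.0]]
ft_force: [-0.1, -0.2, -0.0]
gripper_width: 0.0763
t: 45.95
position: [0.4676, -0.006, 0.1697]
tool_rot: [[0.967, -0.001, 0.256], [-0.256, 0.0, 0.967], [-0.001, -1.0, -0.0]]
ft_force: [-0.3, 0.7, 0.3]
gripper_width: 0.0797
```

View pics/w17.png

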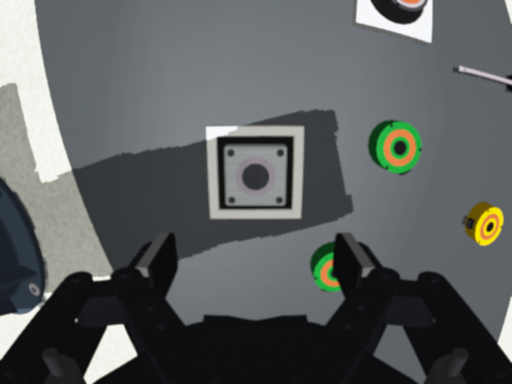

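View pics/c20.png

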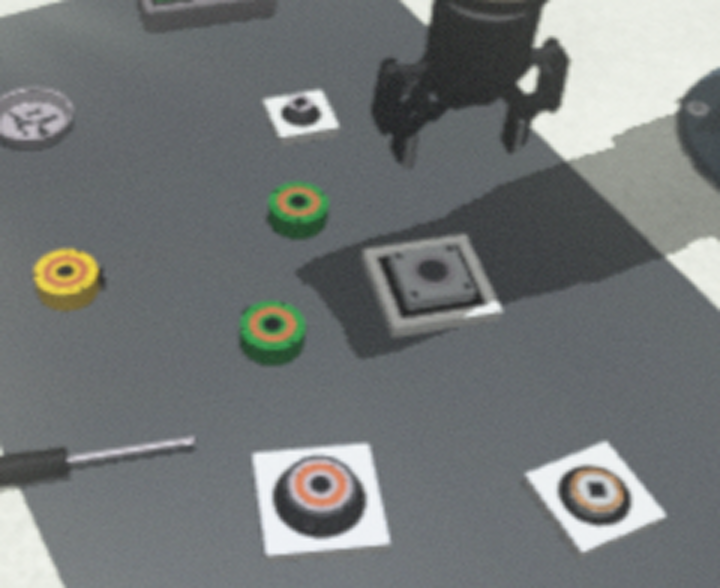

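View pics/t2.png

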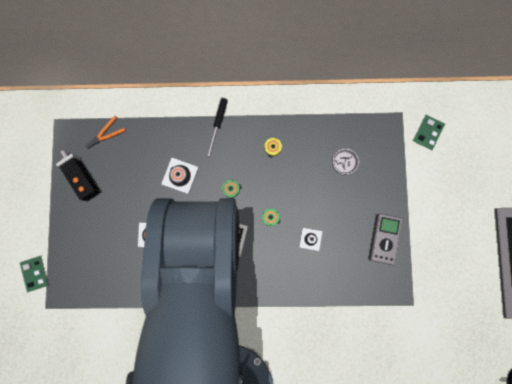

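```bash
python3 - <<'E'
from h import *
s=load('s2');t=load('t2');w=load('w17')
S=lambda u,v:((u+.5)/3+169.5,(v+.5)/2.8+99.5)
for n,c,z,nest in [('coil',(320,485),.038,(.6693,.1517)),('disc',(597,489),.023,(.479,.244)),('shield',(433,270),.028,(.468,-.0057)),('hub',(300,103),.030,(.4595,-.2647))]:
    print(n,onz(s,*S(*c),z).round(4),nest)
print(onz(w,255.5,177,.028,True))
print('tri coil',tri([ray(s,*S(320,485)),ray(t,179.2,173.8)]))
im=cv2.imread('pics/t2.png');cv2.imwrite('pics/c21.png',cv2.resize(im[150:260,160:340],None,fx=4,fy=4,interpolation=cv2.INTER_CUBIC))
E
```

```text
coil [0.6703 0.1532 0.038 ] (0.6693, 0.1517)
disc [0.4785 0.2438 0.023 ] (0.479, 0.244)
shield [ 0.467  -0.0058  0.028 ] (0.468, -0.0057)
hub [ 0.4608 -0.2635  0.03  ] (0.4595, -0.2647)
[ 0.46872298 -0.00724364  0.028     ]
tri coil (array([0.66961419, 0.14914223, 0.03143828]), [np.float64(0.0017885070103864967), np.float64(0.0017885070103865564)])
```

View pics/c21.png

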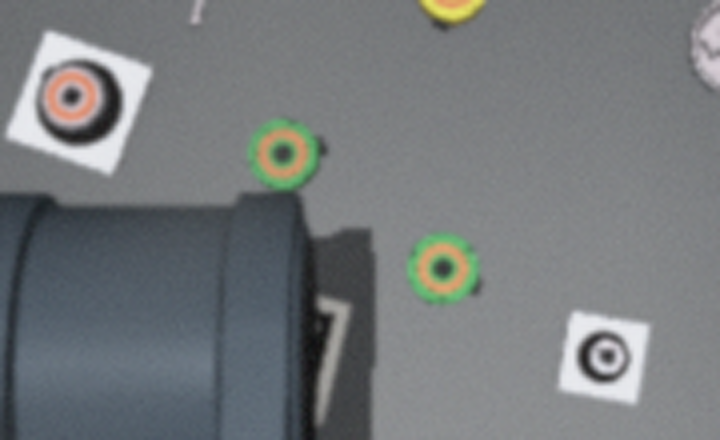

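```bash
python3 - <<'E'
from h import *
s=load('s2');t=load('t2')
S=lambda u,v:((u+.5)/3+169.5,(v+.5)/2.8+99.5)
print('coil',tri([ray(s,*S(320,485)),ray(t,177.4,173.7)])); print('hub',tri([ray(s,*S(300,103)),ray(t,311.5,238.8)]))
print(manip.state()['ft_force']); print(manip.hand_in())
E
```

```text
coil (array([0.67025863, 0.15273561, 0.03726784]), [np.float64(0.00027996618990218825), np.float64(0.00027996618990216537)])
hub (array([ 0.45957922, -0.26655575,  0.02713604]), [np.float64(0.0004822776614665617), np.float64(0.00048227766146651744)])
[ 0.16147224  0.63785172 -0.58558531]
the job is handed in; nothing more can be done
None
```

I took the stack apart in order (hub, friction disc, coil body, end shield). Each part now lies the same way up in the recess made for it. I set each one down slowly until the wrist felt it touch, then released it. I handed in after about 46 s of the 102 s allowed.

**Final checks:**
- **Position:** in the last pictures all four parts lie inside their recesses, within about 2 mm of the nest centres. The gap all round is 8 mm.
- **Height:** the coil body's top measured 37 mm from two views, against 38 mm expected. The hub's top came out at 27 mm against 30 mm. I put that down to hand-picked pixels, because the hub touched its floor at the height expected. I only checked the heights of the disc and shield by where they touched down; both were as expected.
- **Forces:** no reading passed about 21 N at the wrist.
- **Bystanders:** the multimeter, the screw dish and the green and yellow look-alike coils look unmoved in the pictures.

One top-view pixel I first guessed for the coil body gave a wrong height of 31 mm. Re-measuring it in an enlarged picture gave the 37 mm above. I lowered the grip on the disc once before lifting it, because the first grip sat too high on its edge.

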